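# Chuck a headspace vial for syringe sampling

### The arm

A 6-joint arm with a two-finger parallel gripper is mounted at the origin on a cart in front of the work surface, level with it; the furniture and walls round the work are solid. World frame = base frame: x ahead of the robot, y to its left, z up, the work surface at z = 0. Lengths are in m, angles in degrees, forces in N, time in s.
With the tool pointing down it reaches from about 0.375 to 0.925 m from the base axis. Payload 5.7 kg.
Tool frame: the origin (TCP) lies on the front face of the gripper's body, between the roots of the fingers; the fingertips stand 73 mm ahead of it and the grasp point (between the pads) lies 54 mm ahead of it (tip_reach is the distance from the TCP to the fingertips, in m); z points along the fingers, y is the direction in which the jaws open and shut (so a half turn about z gives the same grasp; the last joint's range is limited). The gripper opens to 85 mm and grips with 20 to 120 N. Pads are 22 mm wide; open, the fingers measure 114 mm over their backs; the gripper's body (76 mm by 85 mm) begins 54 mm behind the grasp point. The pads swing forward as they close: fully open they stand 13 mm farther back than shut.
Start: joints at [70.239, 20.558, 86.54, -0, 72.909, -6.595], TCP at [0.137, 0.584, 0.304] pointing down, gripper open.
Joint ranges: [-170.27, 170.27], [-57.76, 135], [12.27, 136.19], [-55.21, 235.2], [11.17, 155.16], [-170.74, 170.74]. Speed limits (degrees/s): [136.94, 136.94, 180, 180, 180, 180].

### API

Orientations are given as [roll, pitch, yaw] about the fixed x, y, z axes, in that order (R = Rz(yaw) Ry(pitch) Rx(roll)).
In Python, from cell import get_obs, grab_frame, job_done, tip_reach gives the robot as it stands.
- The arm moves only by the tool play_rows, never from a script. Its argument "moves" is a list of rows, each a list of 7 numbers: the turn, a rotation vector about the tool's x, y, z in rad, then the shift along the tool's x, y, z in mm, then the opening, from 0 (shut) to 1 (fully open). In form: [[ax, ay, az, tx, ty, tz, gripper], ...]. A call has 1 to 5 rows; each row is the pose to reach, as a shift and turn from the pose commanded when the call began, along the tool's axes at that moment; what a row does not reach only later rows make up. A row lasts 1/12 s, in which the tool goes at most 41.7 mm and 7.16 degrees, less where a joint would pass 70% of its speed; a pose out of reach is approached as far as the arm can. A call with a gripper value outside its range is refused whole. The fingers move at their own pace and stop on an object; "grip_force" is the grip in N (left out, the last holds). Time passes only in rows, so rows that repeat a pose let the fingers close. It gives the time, the measured TCP pose, the force and the opening at its end, in the units of the state.
- get_obs(): the state, without advancing time (a new reading comes with each control period).
- grab_frame(name): name is "scene" or "side" or "wrist"; returns a dict with "color" (480x640x3 uint8, red, green, blue), "depth" (480x640 float32, m along the optical axis (not along the pixel's ray), 0 where there is no reading), "fovy" (degrees; the focal length in pixels is half the picture's height over the tangent of half this angle, whatever the lens; pixels are square), "cx", "cy" (the principal point, pixels), "R" (3x3) and "t" (3): a world point X has camera coordinates R X + t; the wrist camera has in their place "T_tool_cam" (4x4, takes a point from camera to tool coordinates, whose origin is the TCP and whose axes are the flange's). Camera axes: x right, y down, z forward; pixel columns grow to the right and rows downward; lengths in m; the calibration is good to about 2 mm. A picture is of the moment at which its call begins: read the wrist's pose just before it.
- job_done(): hands the job in, once; it reports no verdict.
The state is a dict: "time": time; "joint_positions": joint angles; "dq": joint speeds; "effort": joint torques, N m; "position": TCP position; "tool_rot": TCP orientation; "contact_force": force on the tool from outside, world axes, zero at the start; "wrist_torque": the same for the moment, N m; "grip_width": opening from 0.0 (shut) to 1.0 (fully open).
Only numpy, scipy, OpenCV 4.12 (cv2) and the standard library are available. Lean on these libraries where they do the work, as an engineer would, in place of code of your own. Each camera call takes 0.05 s, during which the arm holds its last target. There are 200 camera calls.

### The job

Take the headspace vial that stands by itself to the right of the three-jaw bench chuck, stand it upright in the chuck's well, let go of it, then tighten the chuck by turning its slim knurled brass ring clockwise (seen from above) until all three jaws nip the glass: firmly enough to hold it, gently enough not to crack it. Turn the brass ring alone, without touching the fixed aluminium rings just above and below it, leave the green-lidded jar beside the chuck where it stands, and let go when the vial is held.

Things in the scene. Friction and masses are not known exactly. Their poses are not given: they have to be found in the camera images.
- vial: Headspace vial: clear glass cylinder 23 mm across and 77 mm tall with a white crimp cap and red septum, about 30 g, standing upright on the worktop. Origin: centre of its underside; z up through the cap.
- chuck: Three-jaw vial chuck fixed to the bench: grey foot plate 124 x 104 mm, aluminium drum 62 mm across, then lower ring, brass ring and upper ring about one upright axis, jaw tops 62 mm above the bench. Bore 37 mm wide in the upper ring, 40 mm in the brass ring, then a well 28 mm wide from z 38 mm down to a rubber floor at z 12 mm. Origin: on the axis at bench level, z up.
- chuck_axis (a point): The point on the chuck's axis at the well's floor, 12 mm above the bench: where the centre of the vial's underside belongs. A vial standing there ends 89 mm above the bench.
- brass_ring (a point): Centre of the knurled brass clamp ring, on the axis 45 mm above the bench; ring 64 mm across, z 40-50 mm, 2 mm gaps to its neighbours. Takes 0.34 N m to turn, about 0.1 felt standing after a small step; stays where left. Clockwise from above closes the jaws. How far open they start is not reported: they meet the vial after 0.35-0.9 rad, then torque climbs 0.37 N m per 0.1 rad.
- lower_ring: The fixed aluminium ring with black graduation marks under the brass ring, 70 mm across, z 29-38 mm above the bench; not to be touched. Origin and axes are the chuck's.
- upper_ring: The fixed aluminium ring above the brass ring, 55 mm across, z 52-60 mm above the bench, with the slots of the three jaws; not to be touched. Origin and axes are the chuck's.
- jaw1: First of three white PTFE-faced steel jaws (8 mm wide, z 52-62 mm above the bench) with its slot, on the chuck's +x side. Origin: chuck's axis at bench level; it does not move with the jaw. Each jaw closes 7 mm per rad of the brass ring; 1 N at each jaw adds 0.021 N m of ring torque. Under 4 N a jaw the vial is loose, over 20 N the glass cracks; about 10 N is right.
- jaw2: Second jaw, 120 degrees anticlockwise (from above) of the first; otherwise alike.
- jaw3: Third jaw, 240 degrees anticlockwise of the first; otherwise alike.
- septa_jar: Small white jar with a green screw lid, 39 mm across and 47 mm tall, loose, standing about 120 mm from the chuck's axis on the chuck's +y side; stays where it stands. Origin: centre of its underside.
Not all that is in view belongs to the job. Leave any black look-alike of the vial alone.

How it is judged (in metres and radians):
On the way, in this order (a step that is already met when the one before it is completed fails the run):
1. the vial stands free in the well of the chuck, the robot's hand off it (horizontal distance between vial and chuck_axis below 0.004 m and distance between vial and chuck_axis below 0.006 m and angle between vial's own z axis and vertical below 0.12 rad and contact force between each of the arm, the fingers and vial below 0.1 N), for 0.2 s.
2. all three jaws nip the standing vial (horizontal distance between vial and chuck_axis below 0.004 m and distance between vial and chuck_axis below 0.006 m and angle between vial's own z axis and vertical below 0.12 rad and contact force between each of jaw1, jaw2, jaw3 and vial above 4 N), for 0.2 s.
At the end, for the whole second after the job is handed in: The vial stands upright (within 0.12 rad) on the well's floor, within 4 mm of the axis and 6 mm of the floor's centre point, at rest, with each of the three jaws pressing on it with more than 4 N (all of step 2 and linear speed of vial below 0.01 m/s); the robot touches nothing.
It fails at once if a jaw squeezes the vial with more than 20 N (the glass would crack) (contact force between any of jaw1, jaw2, jaw3 and vial above 20 N).
It fails at once if the robot touches the fixed ring above or below the brass ring (more than 0.5 N) (contact force between any of the arm, the fingers and upper_ring above 0.5 N or contact force between any of the arm, the fingers and lower_ring above 0.5 N).
It fails at once if the green-lidded jar is moved more than 20 mm (distance of septa_jar from where it was at the start of the episode above 0.02 m).
It fails at once if the vial is tipped over (more than 0.6 rad) (angle between vial's own z axis and vertical above 0.6 rad).
It also fails if it takes over 69 s, if anything falls off the work surface, if the arm or the gripper's body presses on something with over 40 N, if the wrist force passes 120 N, or if a joint passes its speed limit or range.

## Working session

There is one attempt and no reset: what is moved stays moved. The work goes in short steps, Python scripts to look and compute and a tool call to move; the robot and the scene stay as the last step left them, time stands still between calls to the robot, and variables do not carry over. Pictures are saved under pics/ and viewed, about 8 in all and at most 12, crops included, and the job is handed in when it is done.

Besides the shell and the picture viewer there is one more tool, called as name(argument=value, ...) on one line, values as JSON. play_rows: Moves the arm, as the interface text tells. Its arguments: {"type":"object","properties":{"moves":{"type":"array","items":{"type":"array","items":{"type":"number"}}},"grip_force":{"type":"number"}},"required":["moves"]}

```bash
mkdir -p pics; ls; python3 - <<'E'
from cell import *
import cv2,numpy as np
o=get_obs();print(o)
for n in("scene","side","wrist"):
    f=grab_frame(n);np.save(f"pics/{n}0.npy",f,allow_pickle=True)
    cv2.imwrite(f"pics/{n}0.png",f["color"][...,::-1])
    print(n,{k:v for k,v in f.items() if k not in("color","depth")})
a=[cv2.imread(f"pics/{n}0.png") for n in("scene","side")]
E
```

```text
pics
{'time': 0.0, 'joint_positions': array([ 7.02376934e+01,  2.05983552e+01,  8.65989235e+01,  1.77416051e-04,
        7.29104040e+01, -6.59487346e+00]), 'dq': array([-0.00601245, -0.07270665,  0.11890977, -0.04583681, -0.02075682,
        0.05605578]), 'effort': array([ 2.41113603e-04, -5.27618587e+01, -2.78623009e+01, -1.67679332e-04,
        1.30498470e-02,  2.56075566e-05]), 'position': array([0.13649726, 0.58369689, 0.30304954]), 'tool_rot': array([-1.79893049e+02, -1.25355254e-02,  1.66832503e+02]), 'contact_force': array([-1.03392779,  0.28313523, -0.62175199]), 'wrist_torque': array([0.06139814, 0.05306762, 0.00997606]), 'grip_width': 1.0012797643105957}
scene {'fovy': 49.89721759381799, 'cx': 324.5671494268655, 'cy': 236.96131924585916, 'R': array([[ 0.88615931, -0.46307275, -0.01689082],
       [-0.32897852, -0.60304258, -0.72671369],
       [ 0.32633542,  0.64954082, -0.68673278]]), 't': array([-0.50989929,  0.1566794 ,  0.78880983])}
side {'fovy': 44.792937769241504, 'cx': 317.22218291393705, 'cy': 242.71908651195642, 'R': array([[ 0.8115929 , -0.58369573, -0.02482452],
       [-0.36421131, -0.47227516, -0.80268693],
       [ 0.45680092,  0.66049638, -0.59588375]]), 't': array([-0.46728833,  0.18193615,  0.84443129])}
wrist {'fovy': 61.295641384079694, 'cx': 313.6118931969985, 'cy': 240.965313696279, 'T_tool_cam': array([[ 9.23686901e-05, -9.47001418e-01, -3.21229365e-01,
         8.31870207e-02],
       [ 9.99999996e-01,  8.48681005e-05,  3.73517475e-05,
         1.60557743e-03],
       [-8.11003183e-06, -3.21229367e-01,  9.47001422e-01,
        -6.93655987e-02],
       [ 0.00000000e+00,  0.00000000e+00,  0.00000000e+00,
         1.00000000e+00]])}
```

View pics/scene0.png

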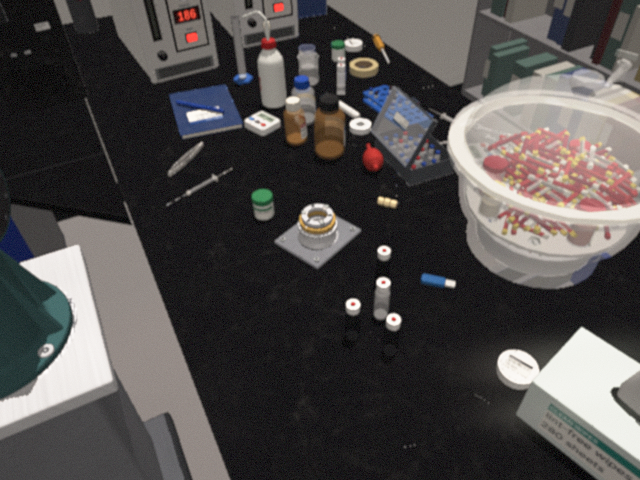

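View pics/side0.png

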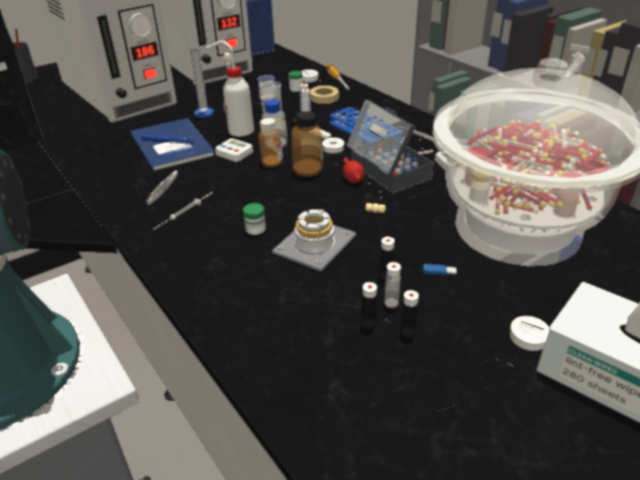

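The scene view shows the clear vial with its cap at (383,284) and three black look-alikes with caps at (384,253), (353,306) and (393,321). The chuck is at about (318,222) and the green-lidded jar at (263,200). The side view agrees, with the clear vial's cap at (393,268) and the chuck at (314,228).

```bash
cat > h.py <<'E'
import numpy as np,cv2
from cell import *
from scipy.spatial.transform import Rotation as Ro
def cam(f,o=None):
    K=240/np.tan(np.radians(f["fovy"])/2)
    if "R" in f: R=f["R"].T; c=-R@f["t"]
    else:
        T=f["T_tool_cam"]; W=Ro.from_euler("xyz",o["tool_rot"],degrees=True).as_matrix()
        R=W@T[:3,:3]; c=W@T[:3,3]+o["position"]
    return K,R,c
def cast(f,u,v,z,o=None):
    K,R,c=cam(f,o); d=R@np.array([(u-f["cx"])/K,(v-f["cy"])/K,1]); return (c+d*(z-c[2])/d[2])
def proj(f,X,o=None):
    K,R,c=cam(f,o); p=R.T@(np.array(X)-c); return np.array([K*p[0]/p[2]+f["cx"],K*p[1]/p[2]+f["cy"]])
E
python3 - <<'E'
from h import *
for n,L in (("scene",dict(v=(383,284),b1=(384,253),b2=(353,306),b3=(393,321),jar=(263,194),ch=(318,213))),("side",dict(v=(393,268),b1=(388,243),b2=(369,289),b3=(411,297),jar=(254,210),ch=(314,218)))):
    f=np.load(f"pics/{n}0.npy",allow_pickle=True).item()
    H=dict(jar=.047,ch=.06)
    for k,(u,v) in L.items(): print(n,k,cast(f,u,v,H.get(k,.077)).round(4))
    # refine: caps by white blobs
    c=f["color"].astype(int); m=((c.min(2)>140)).astype(np.uint8)
    N,l,s,ce=cv2.connectedComponentsWithStats(m)
    for i in range(1,N):
        if 30<s[i,4]<400 and 230<ce[i][0]<430 and 190<ce[i][1]<340: print(s[i],ce[i].round(1))
    a=cv2.resize(f["color"][180:340,240:430],None,fx=3,fy=3,interpolation=cv2.INTER_CUBIC); cv2.imwrite(f"pics/{n}crop.png",a[...,::-1])
E
```

```text
scene v [ 0.5455 -0.2447  0.077 ]
scene b1 [ 0.5811 -0.1913  0.077 ]
scene b2 [ 0.4864 -0.2595  0.077 ]
scene b3 [ 0.5215 -0.3082  0.077 ]
scene jar [0.4843 0.0717 0.047 ]
scene ch [ 0.543  -0.0395  0.06  ]
[379 197  18   8  66] [387.2 200.5]
[301 204  33  22 390] [317.  214.5]
[302 231  16   7  31] [309.2 234.6]
[377 246  14  12 113] [383.8 250.8]
[376 277  15  12 131] [382.9 282.5]
[346 298  15  13 141] [352.7 304.4]
[386 313  15  16 159] [393.2 319.6]
side v [ 0.5431 -0.2458  0.077 ]
side b1 [ 0.5792 -0.1933  0.077 ]
side b2 [ 0.4833 -0.2609  0.077 ]
side b3 [ 0.5197 -0.3104  0.077 ]
side jar [0.4791 0.064  0.047 ]
side ch [ 0.5408 -0.0414  0.06  ]
[367 204  17   5  54] [374.8 205.8]
[299 210  31  19 317] [313.8 218.7]
[382 237  12  12 102] [387.5 241.7]
[311 248   9   4  31] [314.9 249.6]
[387 262  14  14 127] [393.5 267.6]
[363 282  14  13 132] [369.3 287.7]
[404 290  15  15 142] [410.8 296.1]
```

View pics/scenecrop.png

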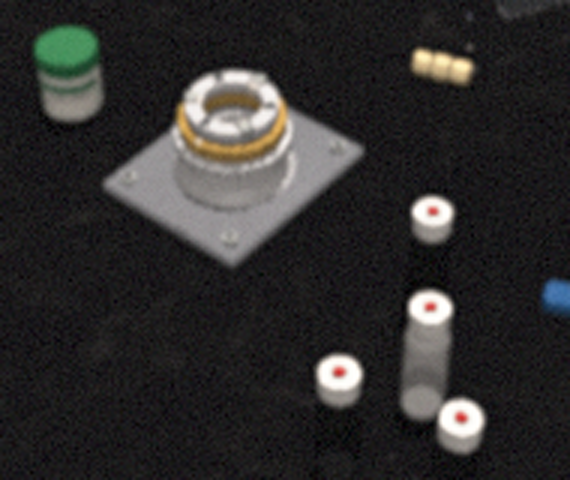

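play_rows(moves=[[0, 0, 0.62, 0, 0, 0, 1], [0, 0, 0.62, 0, 0, 0, 1], [0, 0, 0.62, 0, 0, 0, 1], [0, 0, 0.62, 0, 0, 0, 1], [0, 0, 0.62, 0, 0, 0, 1]])

```text
time: 0.57
position: [0.1366, 0.584, 0.3035]
tool_rot: [-180.0, 0.0, 131.0]
contact_force: [-0.2, -0.3, -0.1]
grip_width: 0.997
```

play_rows(moves=[[0, 0, 0.62, 0, 0, 0, 1], [0, 0, 0.62, 0, 0, 0, 1], [0, 0, 0.62, 0, 0, 0, 1], [0, 0, 0.62, 0, 0, 0, 1], [0, 0, 0.62, 0, 0, 0, 1]])

```text
time: 0.98
position: [0.1366, 0.584, 0.3035]
tool_rot: [-180.0, 0.0, 95.4]
contact_force: [0.3, -0.1, 0.5]
grip_width: 1.0
```

play_rows(moves=[[0, 0, 0.62, 0, 0, 0, 1], [0, 0, 0.62, 0, 0, 0, 1], [0, 0, 0.62, 0, 0, 0, 1], [0, 0, 0.62, 0, 0, 0, 1], [0, 0, 0.62, 0, 0, 0, 1]])

```text
time: 1.4
position: [0.1366, 0.584, 0.3035]
tool_rot: [180.0, 0.0, 59.9]
contact_force: [-0.6, -0.0, -0.0]
grip_width: 1.003
```

play_rows(moves=[[0, 0, 0.319, 0, 0, 0, 1], [0, 0, 0.319, 0, 0, 0, 1], [0, 0, 0.319, 0, 0, 0, 1], [0, 0, 0.319, 0, 0, 0, 1]])

```text
time: 1.73
position: [0.1366, 0.584, 0.3035]
tool_rot: [180.0, 0.0, 41.8]
contact_force: [-0.0, -0.0, 0.0]
grip_width: 0.998
```

play_rows(moves=[[0, 0, 0, -5, 200, 0, 1], [0, 0, 0, -5, 200, 0, 1], [0, 0, 0, -5, 200, 0, 1], [0, 0, 0, -5, 200, 0, 1], [0, 0, 0, -5, 200, 0, 1]])

```text
time: 2.15
position: [0.2678, 0.4299, 0.3037]
tool_rot: [179.9, 0.0, 42.2]
contact_force: [0.6, 0.6, -0.0]
grip_width: 0.998
```

play_rows(moves=[[0, 0, 0, -5, 200, 0, 1], [0, 0, 0, -5, 200, 0, 1], [0, 0, 0, -5, 200, 0, 1], [0, 0, 0, -5, 200, 0, 1], [0, 0, 0, -5, 200, 0, 1]])

```text
time: 2.57
position: [0.3982, 0.2779, 0.304]
tool_rot: [180.0, -0.0, 42.1]
contact_force: [0.4, 0.6, -0.8]
grip_width: 1.0
```

play_rows(moves=[[0, 0, 0, 0, 80, 0, 1], [0, 0, 0, 0, 80, 0, 1], [0, 0, 0, 0, 80, 0, 1]])

```text
time: 2.82
position: [0.455, 0.2163, 0.3042]
tool_rot: [179.8, -0.1, 41.9]
contact_force: [0.3, -0.7, -0.3]
grip_width: 1.0
```

play_rows(moves=[[0, 0, 0, -87, 164, 0, 1], [0, 0, 0, -87, 164, 0, 1], [0, 0, 0, -87, 164, 0, 1], [0, 0, 0, -87, 164, 0, 1], [0, 0, 0, -87, 164, 0, 1]])

```text
time: 3.23
position: [0.4962, 0.0371, 0.304]
tool_rot: [179.9, 0.0, 42.0]
contact_force: [0.5, -0.9, 0.5]
grip_width: 0.994
```

play_rows(moves=[[0, 0, 0, -87, 164, 0, 1], [0, 0, 0, -87, 164, 0, 1], [0, 0, 0, -87, 164, 0, 1], [0, 0, 0, -87, 164, 0, 1], [0, 0, 0, -87, 164, 0, 1]])

```text
time: 3.65
position: [0.5416, -0.1437, 0.304]
tool_rot: [179.8, 0.0, 42.0]
contact_force: [0.3, 0.4, -0.4]
grip_width: 1.001
```

```bash
python3 - <<'E'
from h import *
print(tip_reach)
o=get_obs();f=grab_frame("wrist");o=get_obs();np.save("pics/w1.npy",(f,o),allow_pickle=True)
print(o["position"],o["tool_rot"],o["joint_positions"],o["contact_force"],o["wrist_torque"])
cv2.imwrite("pics/w1.png",f["color"][...,::-1])
E
```

```text
0.0726
[ 0.54229083 -0.1453394   0.30396601] [1.79769639e+02 5.41168951e-02 4.19361233e+01] [-21.97176651  17.32042698  91.46083789  -0.15852183  71.03571915
  26.14327824] [ 1.27565288 -2.945917    0.54324125] [-0.0956236  -0.03457838  0.0396191 ]
```

View pics/w1.png

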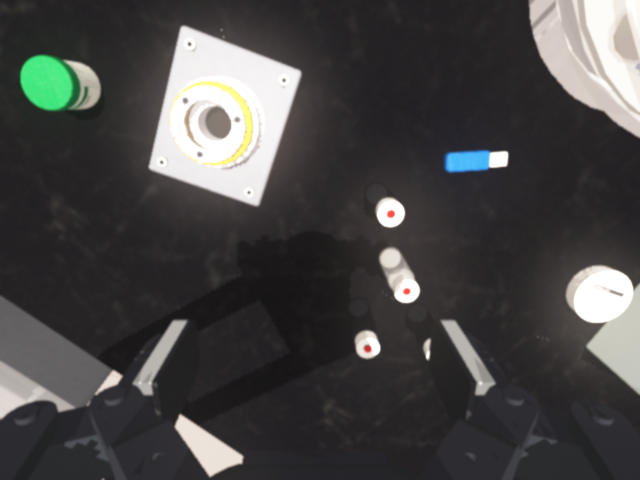

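The wrist view shows the clear vial with its septum at (406,292) and foot at (391,258). The chuck bore is at (217,122), its plate screws are at (190,43), (284,79), (162,162) and (249,192), and the jar lid is at (50,82).

```bash
cat >> h.py <<'E'
def blobs(m,lo=15,hi=1e9):
    N,l,s,ce=cv2.connectedComponentsWithStats(m.astype(np.uint8))
    return [(s[i],ce[i]) for i in range(1,N) if lo<s[i,4]<hi]
E
python3 - <<'E'
from h import *
f,o=np.load("pics/w1.npy",allow_pickle=True)
c=f["color"].astype(int)
for s,ce in blobs((c[...,0]>130)&(c[...,1]<80)&(c[...,2]<80)): print("red",s[4],ce.round(1),cast(f,*ce,.077,o).round(4))
print("foot",cast(f,391,258,0,o))
P=[(190,43),(284,79),(162,162),(249,192)]
for z in(.006,.01,.012): print("plate",z,np.mean([cast(f,*p,z,o) for p in P],0).round(4))
a=cast(f,284,79,.01,o)-cast(f,190,43,.01,o);b=cast(f,249,192,.01,o)-cast(f,162,162,.01,o);print(a,b,np.degrees(np.arctan2(a[1],a[0])))
y=(c[...,0]>190)&(c[...,2]<120)&(c[...,1]>140);pts=np.argwhere(y)[:,::-1]
pts=pts[(pts[:,0]>150)&(pts[:,0]<280)];e=cv2.fitEllipse(cv2.convexHull(pts.astype(np.float32)));print("brass",e,cast(f,*e[0],.050,o))
d=f["depth"];
for p in [(190,43),(217,122),(300,300),(190,100),(50,82),(200,60)]:
    print(p,d[p[1],p[0]])
    K,R,cc=cam(f,o);q=d[p[1],p[0]];print(cc+R@np.array([(p[0]-f["cx"])/K*q,(p[1]-f["cy"])/K*q,q]))
print("jar",cast(f,50,82,.047,o))
E
```

```text
red 22 [367.1 348.1] [ 0.4882 -0.2545  0.077 ]
foot [ 0.54796261 -0.24298202  0.        ]
plate 0.006 [ 0.5394 -0.0396  0.006 ]
plate 0.01 [ 0.5401 -0.0402  0.01  ]
plate 0.012 [ 0.5405 -0.0404  0.012 ]
[ 0.03034427 -0.07437835  0.        ] [ 0.03049168 -0.0744262   0.        ] -67.80592868190398Traceback (most recent call last):
  File "<stdin>", line 10, in <module>
cv2.error: OpenCV(4.12.0) /io/opencv/modules/imgproc/src/shapedescr.cpp:361: error: (-201:Incorrect size of input array) There should be at least 5 points to fit the ellipse in function 'fitEllipseNoDirect'
```

play_rows(moves=[[0, 0, 0, -64, 76, 64, 1], [0, 0, 0, -64, 76, 64, 1], [0, 0, 0, -64, 76, 64, 1], [0, 0, 0, -64, 76, 64, 1], [0, 0, 0, -64, 76, 64, 1]])

```text
time: 4.12
position: [0.5429, -0.2391, 0.2384]
tool_rot: [-179.8, 0.0, 41.9]
contact_force: [-0.1, 0.5, 0.0]
grip_width: 0.998
```

```bash
python3 - <<'E'
from h import *
f=grab_frame("wrist");o=get_obs();np.save("pics/w2.npy",(f,o),allow_pickle=True)
print(o["position"],o["tool_rot"])
c=f["color"].astype(int)
for s,ce in blobs((c[...,0]>110)&(c[...,1]<90)&(c[...,2]<90)): print("red",s[4],ce.round(1),cast(f,*ce,.077,o).round(4))
T=Ro.from_euler("xyz",o["tool_rot"],degrees=True)
for z in(.077,.03):print("axis px",proj(f,[*o["position"][:2],z],o))
cv2.imwrite("pics/w2.png",f["color"][...,::-1])
E
```

```text
[ 0.54331028 -0.23816352  0.23936928] [-1.79879952e+02  5.29006241e-03  4.19986310e+01]
red 59 [275.9 322.5] [ 0.4882 -0.2527  0.077 ]
red 53 [368.8 331.5] [ 0.5238 -0.3021  0.077 ]
axis px [316.27602313 249.01951546]
axis px [316.00842668 226.75309457]
```

View pics/w2.png

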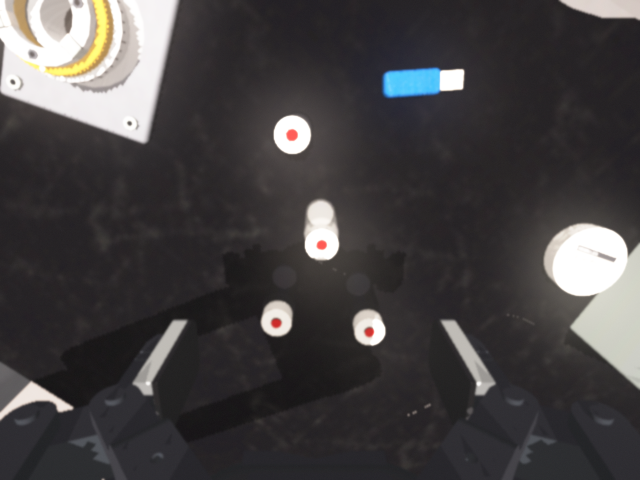

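The clear vial's septum is at (321.5,244.5), about 3 mm off the tool axis in x and y. The black vials stand clear of the line the jaws open along.

play_rows(moves=[[0, 0, 0, 3, 3, 30, 1], [0, 0, 0, 3, 3, 60, 1], [0, 0, 0, 3, 3, 90, 1], [0, 0, 0, 3, 3, 116, 1], [0, 0, 0, 3, 3, 116, 1]])

```text
time: 4.58
position: [0.5457, -0.2357, 0.1204]
tool_rot: [-179.6, 0.1, 42.1]
contact_force: [-0.7, -0.8, 0.5]
grip_width: 1.0
```

```bash
python3 - <<'E'
from h import *
f=grab_frame("wrist");o=get_obs()
print(o["position"],o["tool_rot"],o["contact_force"])
print("axis px cap",proj(f,[*o["position"][:2],.077],o))
cv2.imwrite("pics/w3.png",f["color"][...,::-1])
E
```

```text
[ 0.5467297  -0.23655993  0.12271234] [-1.79730903e+02  7.30826207e-02  4.21146244e+01] [0.33490049 0.04965147 1.08887105]
axis px cap [318.03523175 367.19435657]
```

View pics/w3.png

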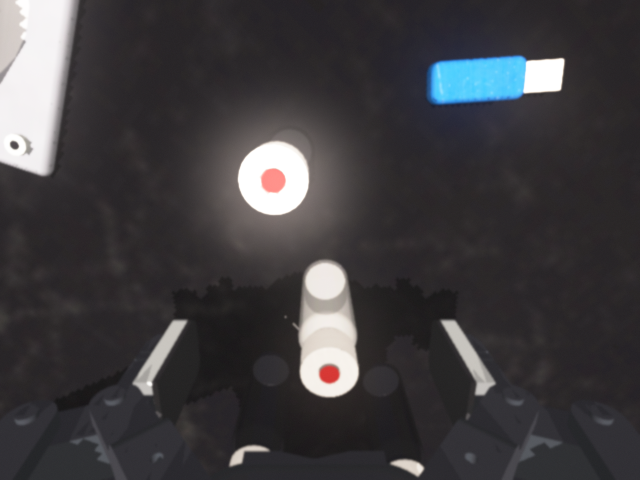

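The septum is at (329,373) and the tool axis at about (317,367), so the vial is a few mm off-centre along the jaw direction. I'll correct that and grip.

play_rows(moves=[[0, 0, 0, -2, 3.5, 0, 1], [0, 0, 0, -2, 3.5, 0, 1], [0, 0, 0, -2, 3.5, 0, 0.6], [0, 0, 0, -2, 3.5, 0, 0.4], [0, 0, 0, -2, 3.5, 0, 0.35]], grip_force=25)

```text
time: 5.05
position: [0.5493, -0.2433, 0.1252]
tool_rot: [179.9, -0.0, 42.0]
contact_force: [-0.2, 0.1, -0.6]
grip_width: 0.608
```

play_rows(moves=[[0, 0, 0, 0, 0, 0, 0.3], [0, 0, 0, 0, 0, 0, 0.25], [0, 0, 0, 0, 0, 0, 0.2], [0, 0, 0, 0, 0, 0, 0.1], [0, 0, 0, 0, 0, 0, 0]])

```text
time: 5.47
position: [0.5489, -0.243, 0.1242]
tool_rot: [180.0, -0.0, 42.0]
contact_force: [-0.3, 0.6, 4.2]
grip_width: 0.254
```

play_rows(moves=[[0, 0, 0, 0, 0, 0, 0], [0, 0, 0, 0, 0, 0, 0], [0, 0, 0, 0, 0, 0, 0], [0, 0, 0, 0, 0, 0, 0], [0, 0, 0, 0, 0, 0, 0]])

```text
time: 5.88
position: [0.5489, -0.243, 0.1242]
tool_rot: [180.0, 0.0, 42.0]
contact_force: [-0.7, 1.0, 4.3]
grip_width: 0.256
```

play_rows(moves=[[0, 0, 0, 0, 0, -15, 0], [0, 0, 0, 0, 0, -45, 0], [0, 0, 0, 0, 0, -80, 0], [0, 0, 0, 0, 0, -110, 0], [0, 0, 0, 0, 0, -126, 0]])

```text
time: 6.3
position: [0.5498, -0.2435, 0.2532]
tool_rot: [179.8, -0.1, 42.0]
contact_force: [0.1, 0.0, -0.7]
grip_width: 0.253
```

play_rows(moves=[[0, 0, 0, 15, -20, 0, 0], [0, 0, 0, 40, -50, 0, 0], [0, 0, 0, 65, -80, 0, 0], [0, 0, 0, 90, -110, 0, 0], [0, 0, 0, 110, -135, 0, 0]])

```text
time: 6.72
position: [0.5393, -0.0667, 0.2494]
tool_rot: [-179.9, 0.0, 42.0]
contact_force: [0.4, 0.1, -0.7]
grip_width: 0.255
```

play_rows(moves=[[0, 0, 0, 15, -16, 0, 0], [0, 0, 0, 19, -22, 0, 0], [0, 0, 0, 19, -22, 0, 0], [0, 0, 0, 19, -22, 0, 0], [0, 0, 0, 19, -22, 0, 0]])

```text
time: 7.13
position: [0.5399, -0.0411, 0.2498]
tool_rot: [180.0, 0.0, 42.0]
contact_force: [0.3, 0.2, -0.2]
grip_width: 0.253
```

```bash
python3 - <<'E'
from h import *
o=get_obs();f=grab_frame("wrist");o2=get_obs();np.save("pics/w4.npy",(f,o),allow_pickle=True)
print(o["position"],o2["position"],o["tool_rot"],o["contact_force"],o["grip_width"])
for z in (.012,.05,.06,.08,.126,.2): print(z,proj(f,[*o["position"][:2],z],o))
cv2.imwrite("pics/w4.png",f["color"][...,::-1])
E
```

```text
[ 0.53986673 -0.0411422   0.24977435] [ 0.53986488 -0.04129661  0.24980239] [1.79967404e+02 2.96917920e-02 4.19511051e+01] [ 0.25344658  0.23039955 -0.15018732] 0.25292086917068146
0.012 [315.07888733 216.19329281]
0.05 [315.29485233 230.60817298]
0.06 [315.36117084 235.03469287]
0.08 [315.50867797 244.88025868]
0.126 [315.94899344 274.26971937]
0.2 [317.23324249 359.98868465]
```

View pics/w4.png

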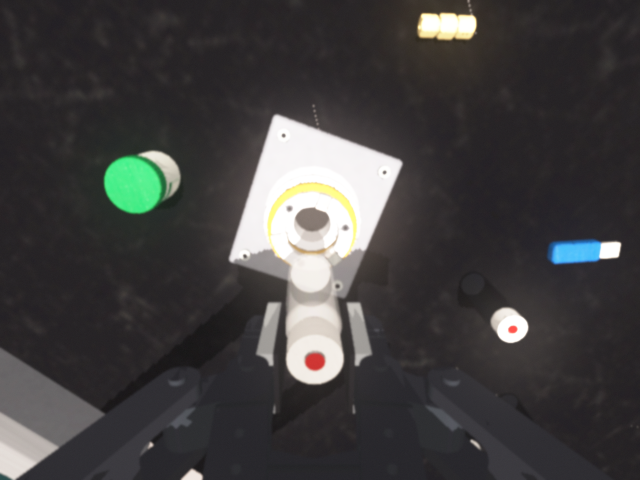

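The vial hangs centred in the grip with its septum at (315,361) and its bottom disc at about (312,271). The chuck bore is at (312,222) and the plate screws average (312.8,212). A zoom should help refine this.

```bash
python3 - <<'E'
from h import *
f,o=np.load("pics/w4.npy",allow_pickle=True)
a=cv2.resize(f["color"][110:310,220:420],None,fx=3,fy=3,interpolation=cv2.INTER_CUBIC);cv2.imwrite("pics/w4c.png",a[...,::-1])
print(f["depth"][[125,145,150,200,272,232],[350,300,330,270,312,345]])
K,R,cc=cam(f,o)
for p in [(330,130),(300,150),(250,230),(272,225),(355,225),(297,240),(312,222),(135,183),(312,275)]:
    q=f["depth"][p[1],p[0]];print(p,(cc+R@np.array([(p[0]-f["cx"])/K*q,(p[1]-f["cy"])/K*q,q])).round(4))
E
```

```text
[0.3075418  0.30213273 0.30404475 0.28754058 0.18042903 0.27186754]
(330, 130) [ 0.5955 -0.0064 -0.0007]
(300, 150) [0.57   0.0012 0.0095]
(250, 230) [ 0.4962 -0.0105  0.0097]
(272, 225) [ 0.5255 -0.015   0.0591]
(355, 225) [ 0.561  -0.0593  0.0484]
(297, 240) [ 0.5228 -0.0386  0.0378]
(312, 222) [ 0.5346 -0.0426  0.0116]
(135, 183) [0.4825 0.0716 0.0465]
(312, 275) [ 0.5477 -0.0315  0.1551]
```

View pics/w4c.png

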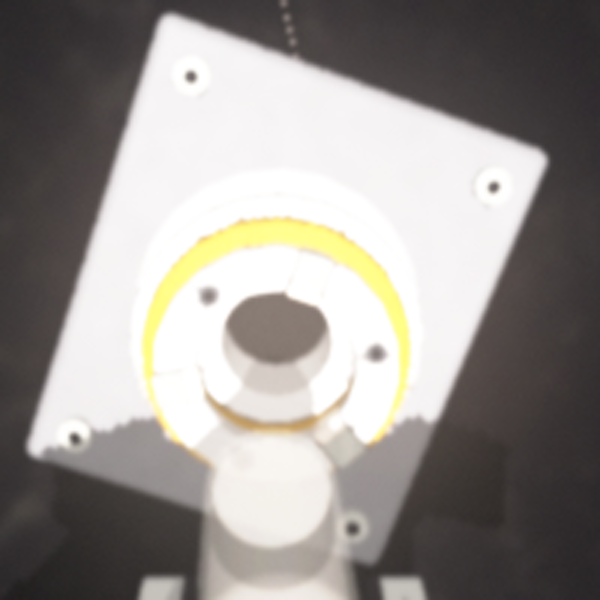

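play_rows(moves=[[0, 0, 0, 0, 0.4, 20, 0], [0, 0, 0, 0, 0.4, 45, 0], [0, 0, 0, 0, 0.4, 65, 0], [0, 0, 0, 0, 0.4, 75, 0], [0, 0, 0, 0, 0.4, 80, 0]])

```text
time: 7.6
position: [0.5391, -0.0412, 0.1683]
tool_rot: [-179.9, 0.1, 41.9]
contact_force: [-0.8, -0.4, -0.7]
grip_width: 0.258
```

play_rows(moves=[[0, 0, 0, 0, 0, 3, 0], [0, 0, 0, 0, 0, 7, 0], [0, 0, 0, 0, 0, 11, 0], [0, 0, 0, 0, 0, 14, 0], [0, 0, 0, 0, 0, 14, 0]])

```text
time: 8.02
position: [0.5399, -0.0403, 0.1559]
tool_rot: [180.0, 0.0, 42.0]
contact_force: [-0.2, 0.3, -0.7]
grip_width: 0.251
```

play_rows(moves=[[0, 0, 0, 0, 0, 4, 0], [0, 0, 0, 0, 0, 8, 0], [0, 0, 0, 0, 0, 12, 0], [0, 0, 0, 0, 0, 16, 0], [0, 0, 0, 0, 0, 16, 0]])

```text
time: 8.43
position: [0.5393, -0.0401, 0.139]
tool_rot: [-179.9, 0.1, 42.0]
contact_force: [0.7, -0.5, -0.7]
grip_width: 0.254
```

play_rows(moves=[[0, 0, 0, 0, 0, 0, 0.28], [0, 0, 0, 0, 0, 0, 0.35], [0, 0, 0, 0, 0, 0, 0.5], [0, 0, 0, 0, 0, 0, 0.7], [0, 0, 0, 0, 0, 0, 0.9]])

```text
time: 8.85
position: [0.5401, -0.0403, 0.1401]
tool_rot: [180.0, -0.0, 42.0]
contact_force: [-0.8, -0.4, -0.3]
grip_width: 0.766
```

play_rows(moves=[[0, 0, 0, 0, 0, 0, 1], [0, 0, 0, 0, 0, 0, 1], [0, 0, 0, 0, 0, 0, 1], [0, 0, 0, 0, 0, 0, 1], [0, 0, 0, 0, 0, 0, 1]])

```text
time: 9.27
position: [0.5399, -0.0403, 0.1399]
tool_rot: [180.0, 0.0, 42.0]
contact_force: [0.2, 0.6, 0.8]
grip_width: 1.0
```

play_rows(moves=[[0, 0, 0, 0, 0, -30, 1], [0, 0, 0, 0, 0, -60, 1], [0, 0, 0, 0, 0, -80, 1], [0, 0, 0, 0, 0, -80, 1], [0, 0, 0, 0, 0, -80, 1]])

```text
time: 9.68
position: [0.5406, -0.0404, 0.221]
tool_rot: [179.9, -0.1, 42.0]
contact_force: [-0.4, -0.1, -0.3]
grip_width: 0.994
```

```bash
python3 - <<'E'
from h import *
o=get_obs();f=grab_frame("wrist");np.save("pics/w5.npy",(f,o),allow_pickle=True)
print(o["position"],o["tool_rot"],o["contact_force"],o["wrist_torque"])
for z in (.0097,.045,.06,.089): print(z,proj(f,[*o["position"][:2],z],o))
a=cv2.resize(f["color"][100:350,190:440],None,fx=2.4,fy=2.4,interpolation=cv2.INTER_CUBIC);cv2.imwrite("pics/w5c.png",a[...,::-1])
E
```

```text
[ 0.54064792 -0.04041008  0.22103833] [ 1.79857825e+02 -9.53478158e-02  4.19853973e+01] [-0.42347729 -0.05804068 -0.32896128] [-0.00826961 -0.02552416 -0.00309103]
0.0097 [314.66439522 226.45776413]
0.045 [314.93440855 242.20927339]
0.06 [315.07144658 250.2035299 ]
0.089 [315.38711883 268.61859996]
```

View pics/w5c.png

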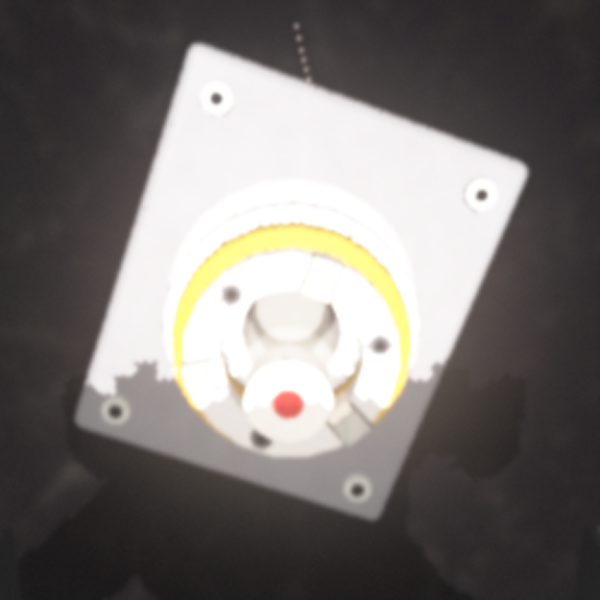

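The vial stands upright in the well with its septum at crop (288,404), and the ring centre is at crop (291.5, about 345). Next I'll check the fingertip reach at the ring's width from the wrist depth.

play_rows(moves=[[0, 0, 0, 0, 0, 0, 0.77], [0, 0, 0, 0, 0, 0, 0.77], [0, 0, 0, 0, 0, 0, 0.77], [0, 0, 0, 0, 0, 0, 0.77], [0, 0, 0, 0, 0, 0, 0.77]])

```text
time: 10.15
position: [0.5396, -0.0402, 0.2193]
tool_rot: [-179.9, 0.0, 42.0]
contact_force: [-0.1, 0.5, 0.6]
grip_width: 0.771
```

```bash
python3 - <<'E'
from h import *
def tips(f):
    d=f["depth"];K=240/np.tan(np.radians(f["fovy"])/2);v,u=np.mgrid[:480,:640]
    T=f["T_tool_cam"];P=np.stack([(u-f["cx"])/K*d,(v-f["cy"])/K*d,d],-1)@T[:3,:3].T+T[:3,3]
    for s in(-1,1):
        m=(d>0)&(P[...,2]<.085)&(P[...,2]>.02)&(abs(P[...,0])<.014)&(s*P[...,1]>.005)&(s*P[...,1]<.065)
        q=P[m]; z=q[:,2]; top=q[z>np.percentile(z,97)-.001]
        print(s,m.sum(),"zpct",np.percentile(z,[50,90,97,99.5]).round(4),"y of tip",np.percentile(abs(top[:,1]),[2,50,98]).round(4))
f=np.load("pics/w5.npy",allow_pickle=True)[0];tips(f)
f=np.load("pics/w4.npy",allow_pickle=True)[0];tips(f)
o=get_obs();f=grab_frame("wrist");tips(f)
print(o["position"],o["grip_width"],o["contact_force"],o["wrist_torque"],o["tool_rot"])
np.save("pics/w6.npy",(f,o),allow_pickle=True)
for z,n in((.06,"upper"),):
    c=f["color"].astype(int);m=(c[...,0]>200)&(c[...,2]<150)&(c[...,1]>150)
    b=[x for x in blobs(m,40)];print([(x[0],x[1].round(1)) for x in b])
E
```

```text
-1 4906 zpct [0.0362 0.0525 0.057  0.0596] y of tip [0.0437 0.0441 0.0497]
1 4901 zpct [0.0362 0.0525 0.057  0.0595] y of tip [0.0411 0.0415 0.0468]
-1 6672 zpct [0.0403 0.0667 0.0751 0.0829] y of tip [0.0052 0.0087 0.0126]
1 5929 zpct [0.0361 0.0632 0.0703 0.0815] y of tip [0.005  0.0075 0.0116]
-1 4791 zpct [0.0387 0.0576 0.0624 0.0655] y of tip [0.0339 0.0342 0.0401]
1 4791 zpct [0.0388 0.0577 0.0626 0.0657] y of tip [0.0314 0.0316 0.0375]
[ 0.53962418 -0.04021976  0.21930553] 0.7707871755315789 [-0.13380246  0.46634599  0.62533879] [-0.03064163  0.04084951  0.01964172] [-1.79948276e+02  4.62837635e-02  4.19850308e+01]
[(array([432,  20,  63,  13, 114], dtype=int32), array([458.2,  28. ])), (array([265, 192,  98,  60, 903], dtype=int32), array([312.9, 210.2]))]
```

play_rows(moves=[[0, 0, 0, 0, -0.6, 0, 1], [0, 0, 0, 0, -0.6, 30, 1], [0, 0, 0, 0, -0.6, 60, 1], [0, 0, 0, 0, -0.6, 85, 1], [0, 0, 0, 0, -0.6, 90, 1]])

```text
time: 10.62
position: [0.5371, -0.0393, 0.1265]
tool_rot: [-179.7, 0.2, 42.0]
contact_force: [-1.8, -0.2, -0.2]
grip_width: 1.0
```

play_rows(moves=[[0, 0, 0, 0, 0, 5, 1], [0, 0, 0, 0, 0, 10, 1], [0, 0, 0, 0, 0, 15, 1], [0, 0, 0, 0, 0, 19, 1], [0, 0, 0, 0, 0, 19, 1]])

```text
time: 11.03
position: [0.5397, -0.0398, 0.1111]
tool_rot: [180.0, -0.0, 42.0]
contact_force: [-0.2, 0.4, -0.3]
grip_width: 1.0
```

play_rows(moves=[[0, 0, 0, 0, 0, 0, 0.8], [0, 0, 0, 0, 0, 0, 0.8], [0, 0, 0, 0, 0, 0, 0.78], [0, 0, 0, 0, 0, 0, 0.77], [0, 0, 0, 0, 0, 0, 0.77]])

```text
time: 11.45
position: [0.5396, -0.0398, 0.1111]
tool_rot: [180.0, -0.0, 42.0]
contact_force: [0.7, -1.1, 0.7]
grip_width: 0.77
```

```bash
python3 - <<'E'
from h import *
o=get_obs();print(o["position"],o["tool_rot"],o["contact_force"],o["wrist_torque"],o["grip_width"])
E
```

```text
[ 0.53963182 -0.03983652  0.11114487] [ 1.79974597e+02 -9.93244298e-03  4.19891603e+01] [ 0.69520352 -1.07401303  0.74634088] [-0.01295078  0.00580354 -0.0192087 ] 0.7699348729311707
```

play_rows(moves=[[0, 0, 0, 0, 0, 0, 0.76], [0, 0, 0, 0, 0, 0, 0.76], [0, 0, 0, 0, 0, 0, 0.76]], grip_force=40)

```text
time: 11.7
position: [0.5395, -0.0398, 0.1109]
tool_rot: [180.0, 0.0, 42.0]
contact_force: [-0.2, -0.3, -0.2]
grip_width: 0.763
```

play_rows(moves=[[0, 0, 0, 0, 0, 0, 0.75], [0, 0, 0, 0, 0, 0, 0.75], [0, 0, 0, 0, 0, 0, 0.74], [0, 0, 0, 0, 0, 0, 0.74]])

```text
time: 12.03
position: [0.5395, -0.0398, 0.111]
tool_rot: [-180.0, 0.0, 42.0]
contact_force: [-0.9, 0.0, 2.3]
grip_width: 0.74
```

```bash
python3 - <<'E'
from h import *
o=get_obs();print(o["position"],o["tool_rot"],o["contact_force"],o["wrist_torque"],o["grip_width"])
E
```

```text
[ 0.53947444 -0.03979523  0.11100643] [-1.79999646e+02  4.00347473e-03  4.19851060e+01] [-0.92837272  0.01060193  2.2807655 ] [ 0.03368818  0.05387934 -0.00805262] 0.7404830270513768
```

play_rows(moves=[[0, 0, 0, 0, 0, 0, 0.7], [0, 0, 0, 0, 0, 0, 0.7], [0, 0, 0, 0, 0, 0, 0.6], [0, 0, 0, 0, 0, 0, 0.5], [0, 0, 0, 0, 0, 0, 0.5]], grip_force=50)

```text
time: 12.45
position: [0.5395, -0.0398, 0.1116]
tool_rot: [180.0, -0.0, 42.0]
contact_force: [-2.3, -0.2, 9.1]
grip_width: 0.714
```

```bash
python3 - <<'E'
from h import *
o=get_obs();print(o["position"],o["tool_rot"],o["contact_force"],o["wrist_torque"],o["grip_width"])
E
```

```text
[ 0.53945194 -0.03980502  0.11160544] [ 1.79988758e+02 -2.25456801e-04  4.19896846e+01] [-2.25420378 -0.21084401  9.07839613] [0.12025471 0.47160501 0.02160882] 0.7141285971846958
```

play_rows(moves=[[0, 0, 0.03, 0, 0, 0, 0.5], [0, 0, 0.06, 0, 0, 0, 0.5], [0, 0, 0.09, 0, 0, 0, 0.5], [0, 0, 0.12, 0, 0, 0, 0.5], [0, 0, 0.15, 0, 0, 0, 0.5]])

```text
time: 12.87
position: [0.5395, -0.0398, 0.1116]
tool_rot: [180.0, 0.0, 33.4]
contact_force: [-1.5, -0.4, 9.7]
grip_width: 0.715
```

```bash
cat > s.py <<'E'
from h import *
o=get_obs();np.set_printoptions(precision=4,suppress=True);print(o["position"],o["tool_rot"],o["contact_force"],o["wrist_torque"],o["grip_width"],o["joint_positions"][5],o["effort"][5])
E
python3 s.py
```

```text
[ 0.5395 -0.0398  0.1116] [179.9749   0.0042  33.363 ] [-1.4668 -0.3837  9.6503] [0.0843 0.3924 0.2883] 0.7152817175784066 45.1309622371272 -0.1251333486288786
```

play_rows(moves=[[0, 0, 0.03, 0, 0, 0, 0.5], [0, 0, 0.06, 0, 0, 0, 0.5], [0, 0, 0.09, 0, 0, 0, 0.5], [0, 0, 0.12, 0, 0, 0, 0.5], [0, 0, 0.15, 0, 0, 0, 0.5]])

```text
time: 13.28
position: [0.5395, -0.0399, 0.1116]
tool_rot: [180.0, -0.0, 24.8]
contact_force: [-1.2, 0.1, 9.5]
grip_width: 0.714
```

```bash
python3 s.py
```

```text
[ 0.5395 -0.0399  0.1116] [179.9692  -0.0029  24.7697] [-1.2439  0.0747  9.5135] [0.1017 0.3686 0.3246] 0.7136282795733601 53.72431545775949 -0.12499342672526836
```

play_rows(moves=[[0, 0, 0.02, 0, 0, 0, 0.5], [0, 0, 0.02, 0, 0, 0, 0.5], [0, 0, 0.02, 0, 0, 0, 0.5]])

```text
time: 13.53
position: [0.5395, -0.0398, 0.1116]
tool_rot: [180.0, -0.0, 23.7]
contact_force: [-1.5, -0.1, 8.6]
grip_width: 0.712
```

```bash
python3 s.py
```

```text
[ 0.5395 -0.0398  0.1116] [179.9763  -0.0065  23.6669] [-1.4793 -0.0754  8.5893] [0.0856 0.3716 0.0457] 0.7123361190602331 54.8173510430114 0.10705645428970456
```

play_rows(moves=[[0, 0, 0.01, 0, 0, 0, 0.5], [0, 0, 0.02, 0, 0, 0, 0.5], [0, 0, 0.03, 0, 0, 0, 0.5]])

```text
time: 13.78
position: [0.5395, -0.0399, 0.1116]
tool_rot: [180.0, -0.0, 22.0]
contact_force: [-1.7, 0.1, 8.1]
grip_width: 0.719
```

```bash
python3 s.py
```

```text
[ 0.5395 -0.0399  0.1116] [179.9681  -0.0062  21.96  ] [-1.6776  0.0505  8.084 ] [0.0818 0.3692 0.3107] 0.7194167967120975 56.53371406713949 0.1834739511832595
```

play_rows(moves=[[0, 0, 0.01, 0, 0, 0, 0.5], [0, 0, 0.02, 0, 0, 0, 0.5], [0, 0, 0.03, 0, 0, 0, 0.5]])

```text
time: 14.03
position: [0.5395, -0.0399, 0.1116]
tool_rot: [180.0, -0.0, 20.2]
contact_force: [-1.9, 0.5, 7.9]
grip_width: 0.715
```

```bash
python3 s.py
```

```text
[ 0.5395 -0.0399  0.1116] [179.966   -0.0076  20.2429] [-1.9378  0.4774  7.9176] [0.0991 0.2951 0.3243] 0.7154467523975347 58.25367813753818 0.18484000582247972
```

Moving torque stays at 0.31–0.32, so there is no contact yet (0.38 rad turned). I'll keep the same step pattern.

play_rows(moves=[[0, 0, 0.01, 0, 0, 0, 0.5], [0, 0, 0.02, 0, 0, 0, 0.5], [0, 0, 0.03, 0, 0, 0, 0.5]])

```text
time: 14.28
position: [0.5395, -0.0399, 0.1116]
tool_rot: [180.0, -0.0, 18.5]
contact_force: [-1.8, -0.5, 7.6]
grip_width: 0.712
```

```bash
python3 s.py
```

```text
[ 0.5395 -0.0399  0.1116] [179.9685  -0.0054  18.5226] [-1.8317 -0.5205  7.5504] [0.1212 0.3321 0.3408] 0.7119942468117517 59.97161206251766 0.1848734775558114
```

play_rows(moves=[[0, 0, 0.01, 0, 0, 0, 0.5], [0, 0, 0.02, 0, 0, 0, 0.5], [0, 0, 0.03, 0, 0, 0, 0.5]])

```text
time: 14.53
position: [0.5395, -0.0399, 0.1116]
tool_rot: [180.0, -0.0, 16.8]
contact_force: [-1.9, -0.1, 8.4]
grip_width: 0.717
```

```bash
python3 s.py
```

```text
[ 0.5395 -0.0399  0.1116] [179.9689  -0.0035  16.8061] [-1.9422 -0.0594  8.3671] [0.0519 0.3016 0.3524] 0.7165655386048918 61.689728659540656 0.18490320537239313
```

play_rows(moves=[[0, 0, 0.01, 0, 0, 0, 0.5], [0, 0, 0.02, 0, 0, 0, 0.5], [0, 0, 0.03, 0, 0, 0, 0.5]])

```text
time: 14.78
position: [0.5395, -0.0399, 0.1116]
tool_rot: [180.0, -0.0, 15.1]
contact_force: [-2.0, -0.3, 8.3]
grip_width: 0.715
```

```bash
python3 s.py
```

```text
[ 0.5395 -0.0399  0.1116] [179.9662  -0.0046  15.0861] [-2.0226 -0.2661  8.2516] [0.0564 0.3914 0.3815] 0.7150233342555025 63.40778878853223 0.18493705429136753
```

play_rows(moves=[[0, 0, 0.01, 0, 0, 0, 0.5], [0, 0, 0.02, 0, 0, 0, 0.5], [0, 0, 0.03, 0, 0, 0, 0.5]])

```text
time: 15.03
position: [0.5396, -0.0399, 0.1116]
tool_rot: [180.0, -0.0, 13.4]
contact_force: [-1.9, -0.5, 8.2]
grip_width: 0.713
```

```bash
python3 s.py
```

```text
[ 0.5396 -0.0399  0.1116] [179.9657  -0.0114  13.3678] [-1.8706 -0.5025  8.1538] [0.0593 0.3375 0.3408] 0.7130161078463999 65.12732914928282 0.18495669588446617
```

play_rows(moves=[[0, 0, 0.01, 0, 0, 0, 0.5], [0, 0, 0.02, 0, 0, 0, 0.5], [0, 0, 0.03, 0, 0, 0, 0.5]])

```text
time: 15.28
position: [0.5395, -0.0399, 0.1116]
tool_rot: [180.0, -0.0, 11.6]
contact_force: [-1.3, 0.4, 8.1]
grip_width: 0.712
```

```bash
python3 s.py
```

```text
[ 0.5395 -0.0399  0.1116] [179.9673  -0.0083  11.6461] [-1.3082  0.3717  8.0797] [0.1085 0.341  0.3286] 0.7124859385892857 66.84856768213739 0.18497744109481573
```

play_rows(moves=[[0, 0, 0.01, 0, 0, 0, 0.5], [0, 0, 0.02, 0, 0, 0, 0.5], [0, 0, 0.03, 0, 0, 0, 0.5]])

```text
time: 15.53
position: [0.5395, -0.0399, 0.1116]
tool_rot: [180.0, -0.0, 9.9]
contact_force: [-1.6, -0.4, 8.4]
grip_width: 0.71
```

```bash
python3 s.py
```

```text
[ 0.5395 -0.0399  0.1116] [179.9648  -0.0108   9.9284] [-1.5986 -0.4414  8.3942] [0.0584 0.3333 0.3596] 0.7098352375549771 68.56590119814587 0.18498248420655727
```

play_rows(moves=[[0, 0, 0.01, 0, 0, 0, 0.5], [0, 0, 0.02, 0, 0, 0, 0.5], [0, 0, 0.03, 0, 0, 0, 0.5]])

```text
time: 15.78
position: [0.5396, -0.0399, 0.1116]
tool_rot: [180.0, -0.0, 8.2]
contact_force: [-1.5, -0.5, 8.4]
grip_width: 0.716
```

```bash
python3 s.py
```

```text
[ 0.5396 -0.0399  0.1116] [179.9656  -0.0139   8.2104] [-1.4661 -0.5425  8.414 ] [0.0264 0.3902 0.3335] 0.7156919634903813 70.2843408115914 0.1850175205618143
```

play_rows(moves=[[0, 0, 0.01, 0, 0, 0, 0.5], [0, 0, 0.02, 0, 0, 0, 0.5], [0, 0, 0.03, 0, 0, 0, 0.5]])

```text
time: 16.03
position: [0.5395, -0.0399, 0.1116]
tool_rot: [180.0, -0.0, 6.5]
contact_force: [-1.5, -0.6, 9.3]
grip_width: 0.711
```

```bash
python3 s.py
```

```text
[ 0.5395 -0.0399  0.1116] [179.965   -0.0134   6.4909] [-1.5158 -0.6421  9.2551] [0.137  0.3271 0.3561] 0.7114375345986056 72.00482728878175 0.18502713181078434
```

play_rows(moves=[[0, 0, 0.01, 0, 0, 0, 0.5], [0, 0, 0.02, 0, 0, 0, 0.5], [0, 0, 0.03, 0, 0, 0, 0.5]])

```text
time: 16.28
position: [0.5395, -0.0399, 0.1116]
tool_rot: [180.0, -0.0, 4.8]
contact_force: [-2.2, -0.7, 8.2]
grip_width: 0.712
```

```bash
python3 s.py
```

```text
[ 0.5395 -0.0399  0.1116] [179.9657  -0.0146   4.7714] [-2.21   -0.6724  8.2116] [0.0933 0.2971 0.3543] 0.7124732545816743 73.72304167439609 0.1850929856300354
```

play_rows(moves=[[0, 0, 0.01, 0, 0, 0, 0.5], [0, 0, 0.02, 0, 0, 0, 0.5], [0, 0, 0.03, 0, 0, 0, 0.5]])

```text
time: 16.53
position: [0.5395, -0.04, 0.1116]
tool_rot: [180.0, -0.0, 3.1]
contact_force: [-2.6, -1.2, 7.8]
grip_width: 0.715
```

```bash
python3 s.py
```

```text
[ 0.5395 -0.04    0.1116] [179.9656  -0.0133   3.0522] [-2.6245 -1.2223  7.8279] [-0.0108  0.384   0.3733] 0.7147319991610424 75.44173423787782 0.1850835420191288
```

play_rows(moves=[[0, 0, 0.01, 0, 0, 0, 0.5], [0, 0, 0.02, 0, 0, 0, 0.5], [0, 0, 0.03, 0, 0, 0, 0.5]])

```text
time: 16.78
position: [0.5395, -0.04, 0.1116]
tool_rot: [180.0, -0.0, 1.3]
contact_force: [-1.4, 0.1, 8.3]
grip_width: 0.716
```

```bash
python3 s.py
```

```text
[ 0.5395 -0.04    0.1116] [179.9649  -0.0162   1.3337] [-1.407   0.1031  8.3227] [0.0055 0.3854 0.3415] 0.7158488816047374 77.16127387401863 0.18511632923036814
```

No contact yet at 0.71 rad.

play_rows(moves=[[0, 0, 0.01, 0, 0, 0, 0.5], [0, 0, 0.02, 0, 0, 0, 0.5], [0, 0, 0.03, 0, 0, 0, 0.5]])

```text
time: 17.03
position: [0.5395, -0.04, 0.1116]
tool_rot: [180.0, -0.0, -0.4]
contact_force: [-1.3, -0.3, 8.0]
grip_width: 0.712
```

```bash
python3 s.py
```

```text
[ 0.5395 -0.04    0.1116] [179.9646  -0.016   -0.384 ] [-1.3394 -0.2723  8.0489] [0.0738 0.3915 0.3397] 0.7118602122939965 78.87928364995709 0.18519810866564512
```

play_rows(moves=[[0, 0, 0.01, 0, 0, 0, 0.5], [0, 0, 0.02, 0, 0, 0, 0.5], [0, 0, 0.03, 0, 0, 0, 0.5]])

```text
time: 17.28
position: [0.5395, -0.04, 0.1116]
tool_rot: [180.0, -0.0, -2.1]
contact_force: [-2.6, -0.1, 8.4]
grip_width: 0.71
```

```bash
python3 s.py
```

```text
[ 0.5395 -0.04    0.1116] [179.9643  -0.0152  -2.1037] [-2.6315 -0.0756  8.376 ] [0.0219 0.2682 0.332 ] 0.7104964067404232 80.60203531553672 0.18521925900131464
```

play_rows(moves=[[0, 0, 0.01, 0, 0, 0, 0.5], [0, 0, 0.02, 0, 0, 0, 0.5], [0, 0, 0.03, 0, 0, 0, 0.5]])

```text
time: 17.53
position: [0.5396, -0.04, 0.1116]
tool_rot: [180.0, -0.0, -3.8]
contact_force: [-2.0, -0.9, 7.8]
grip_width: 0.717
```

```bash
python3 s.py
```

```text
[ 0.5396 -0.04    0.1116] [179.9622  -0.022   -3.8181] [-2.018  -0.9391  7.8238] [0.0289 0.2889 0.2983] 0.717010956387144 82.31629392094057 0.1858595386147499
```

play_rows(moves=[[0, 0, 0.01, 0, 0, 0, 0.5], [0, 0, 0.02, 0, 0, 0, 0.5], [0, 0, 0.03, 0, 0, 0, 0.5]])

```text
time: 17.78
position: [0.5396, -0.04, 0.1116]
tool_rot: [180.0, -0.0, -5.5]
contact_force: [-3.0, -0.7, 8.1]
grip_width: 0.719
```

```bash
python3 s.py
```

```text
[ 0.5396 -0.04    0.1116] [179.9634  -0.0237  -5.5379] [-2.9666 -0.6501  8.0751] [-0.0508  0.3531  0.3341] 0.7190771821108625 84.03626058558045 0.1859635440632701
```

play_rows(moves=[[0, 0, 0.01, 0, 0, 0, 0.5], [0, 0, 0.02, 0, 0, 0, 0.5], [0, 0, 0.03, 0, 0, 0, 0.5]])

```text
time: 18.03
position: [0.5395, -0.04, 0.1116]
tool_rot: [180.0, -0.0, -7.3]
contact_force: [-3.3, -0.1, 8.6]
grip_width: 0.715
```

```bash
python3 s.py
```

```text
[ 0.5395 -0.04    0.1116] [179.9633  -0.0231  -7.2539] [-3.2951 -0.111   8.5615] [-0.0142  0.2674  0.3279] 0.7149317894588396 85.75437123686687 0.18646717071533203
```

play_rows(moves=[[0, 0, 0.01, 0, 0, 0, 0.5], [0, 0, 0.02, 0, 0, 0, 0.5], [0, 0, 0.03, 0, 0, 0, 0.5]])

```text
time: 18.28
position: [0.5396, -0.04, 0.1116]
tool_rot: [180.0, -0.0, -9.0]
contact_force: [-1.9, 0.2, 7.4]
grip_width: 0.715
```

```bash
python3 s.py; python3 - <<'E'
from h import *
f=grab_frame("wrist");a=cv2.resize(f["color"][250:450,200:440],None,fx=3,fy=3,interpolation=cv2.INTER_CUBIC);cv2.imwrite("pics/w7c.png",a[...,::-1])
E
```

```text
[ 0.5396 -0.04    0.1116] [179.9625  -0.0252  -8.9686] [-1.9498  0.1687  7.4406] [-0.0056  0.315   0.359 ] 0.7147417294941784 87.47156896210996 0.2234558667987585
```

View pics/w7c.png

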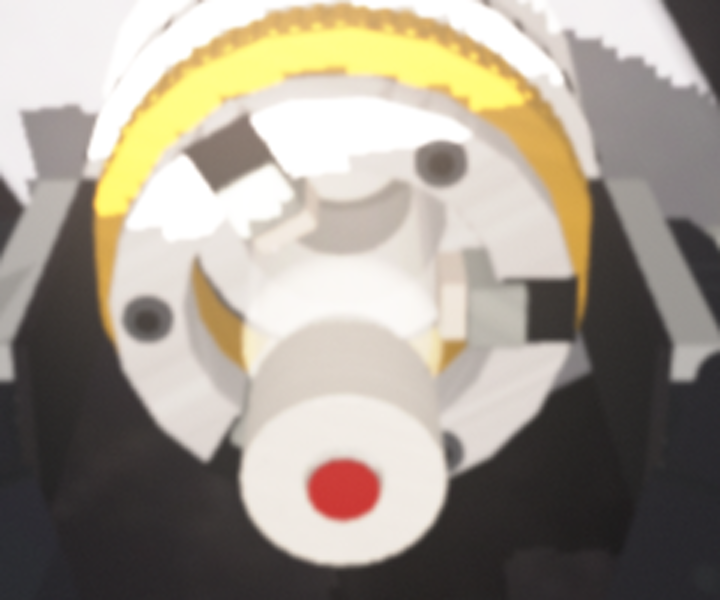

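The jaws have closed in and now touch the vial, and joint 6's effort is starting to rise. I'll go on in finer steps.

play_rows(moves=[[0, 0, 0.01, 0, 0, 0, 0.5], [0, 0, 0.02, 0, 0, 0, 0.5]])

```text
time: 18.5
position: [0.5395, -0.04, 0.1116]
tool_rot: [180.0, -0.0, -10.1]
contact_force: [-2.4, -0.2, 8.1]
grip_width: 0.714
```

```bash
python3 s.py
```

```text
[ 0.5395 -0.04    0.1116] [179.9613  -0.0248 -10.1054] [-2.3807 -0.1921  8.0972] [-0.0045  0.3497  0.4697] 0.713556641314663 88.60868715622964 0.2664439380168915
```

play_rows(moves=[[0, 0, 0.01, 0, 0, 0, 0.5], [0, 0, 0.02, 0, 0, 0, 0.5]])

```text
time: 18.67
position: [0.5395, -0.04, 0.1116]
tool_rot: [180.0, -0.0, -11.2]
contact_force: [-2.9, -0.0, 8.8]
grip_width: 0.712
```

```bash
python3 s.py
```

```text
[ 0.5395 -0.04    0.1116] [179.9597  -0.0258 -11.2468] [-2.9379 -0.0234  8.8475] [-0.0083  0.3029  0.5257] 0.7120381585668627 89.7521319674866 0.3481355868279934
```

play_rows(moves=[[0, 0, 0, 0, 0, 0, 0.5], [0, 0, 0, 0, 0, 0, 0.5], [0, 0, 0, 0, 0, 0, 0.5]])

```text
time: 18.92
position: [0.5396, -0.04, 0.1116]
tool_rot: [180.0, -0.0, -11.2]
contact_force: [-1.9, -0.7, 8.5]
grip_width: 0.72
```

```bash
python3 s.py
```

```text
[ 0.5396 -0.04    0.1116] [179.9601  -0.0293 -11.2298] [-1.8763 -0.6595  8.4681] [-0.0651  0.2915  0.3315] 0.7195215261570959 89.73439864929418 0.3782207239419222
```

play_rows(moves=[[0, 0, 0, 0, 0, 0, 0.74], [0, 0, 0, 0, 0, 0, 0.8], [0, 0, 0, 0, 0, 0, 0.9], [0, 0, 0, 0, 0, 0, 1], [0, 0, 0, 0, 0, 0, 1]])

```text
time: 19.33
position: [0.5395, -0.0398, 0.1108]
tool_rot: [-180.0, 0.0, -11.3]
contact_force: [-0.1, 0.0, -0.3]
grip_width: 1.001
```

play_rows(moves=[[0, 0, 0, 0, 0, 0, 1], [0, 0, 0, 0, 0, 0, 1], [0, 0, 0, 0, 0, -8, 1], [0, 0, 0, 0, 0, -16, 1], [0, 0, 0, 0, 0, -30, 1]])

```text
time: 19.75
position: [0.5389, -0.0397, 0.141]
tool_rot: [180.0, 0.1, -11.3]
contact_force: [-0.3, -0.2, -0.2]
grip_width: 1.001
```

play_rows(moves=[[0, 0, 0, 0, 0, -30, 1], [0, 0, 0, 0, 0, -60, 1], [0, 0, 0, 0, 0, -90, 1], [0, 0, 0, 0, 0, -90, 1], [0, 0, 0, 0, 0, -90, 1]])

```text
time: 20.17
position: [0.5409, -0.04, 0.2338]
tool_rot: [180.0, -0.3, -11.3]
contact_force: [0.0, -0.7, 0.4]
grip_width: 1.0
```

```bash
python3 s.py; python3 - <<'E'
from h import *
f=grab_frame("wrist");a=cv2.resize(f["color"][100:350,190:440],None,fx=2.4,fy=2.4,interpolation=cv2.INTER_CUBIC);cv2.imwrite("pics/w8c.png",a[...,::-1])
E
```

```text
[ 0.5409 -0.04    0.2338] [179.995   -0.3269 -11.2951] [ 0.0059 -0.6666  0.3575] [0.0118 0.0473 0.0266] 0.999735729700048 89.76829125213189 -6.258688500793141e-07
```

View pics/w8c.png

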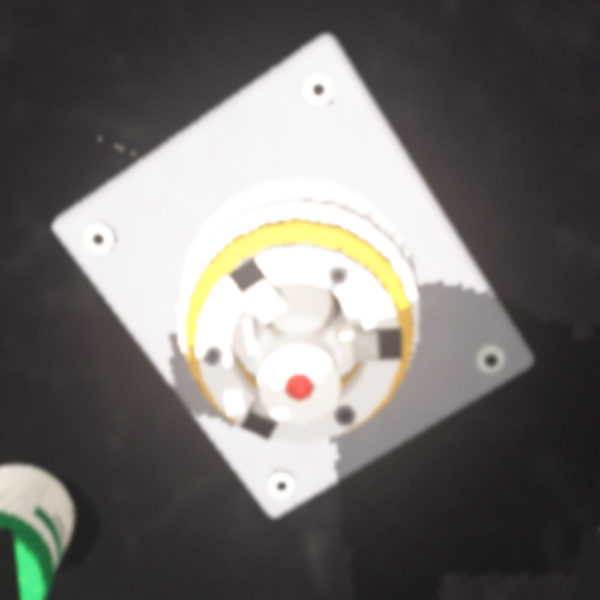

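The vial stands upright and centred with its septum at crop (299,386). All three jaws have moved in onto the glass, the hand is clear and the jar is in place, so I'm handing in.

```bash
python3 -c "
from cell import *
print(job_done())"
```

```text
the job is handed in; nothing more can be done
None
```

The vial is standing in the chuck with all three jaws closed on it, and the job was handed in after about 20 s of robot time. No verdict came back.

- **Placing:** I gripped the clear vial near its cap, lowered it into the well without feeling any contact, and let go a few mm above the floor. The next picture showed it standing free and upright.
- **Tightening:** I gripped only the brass ring, with the fingertips at about z 45 mm, and turned it clockwise about 0.93 rad. The jaws met the glass at about 0.88 rad.
- **Jaw force:** The turning torque rose from about 0.34 to 0.53 N m, which means roughly 9 N per jaw. Standing still, the torque read 0.33 N m against the expected 0.1, which means about 11 N. The torque noise is worth about 1 N, and the jaw forces could not be read directly.
- **Last picture:** The vial is upright and centred between the three jaws, the hand is clear of everything, and contact force is about zero. The jar stands in its expected place, but I did not measure it again.

**Disagreements:**
- The fixed cameras and the wrist camera disagreed by up to about 7 mm on one black look-alike and a few mm on the vial. For the final alignments I used the wrist camera and the felt forces.
- While gripping the ring I felt a steady upward force of 8–9 N. I put this down to the pads swinging forward as they close. By the measured fingertip height, the fingers were clear of both fixed rings.

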